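# Open the grinding-wheel cupboard

### The job

Take the honey-yellow pine cupboard's door by its steel handle and swing it wide open, to about a right angle from shut, so that the grinding wheels inside can be reached. Leave it standing open and let go; the grey steel cupboard beside it stays shut.

Things in the scene. Friction and masses are not known exactly. Their poses are not given: they have to be found in the camera images.
- pine_handle (a point): Level steel bar handle, 11 mm thick, 111 mm long, on the door of the honey-yellow pine cupboard. Origin: middle of the bar, 225 mm above the bench, 35 mm below the cupboard's top. x points square into the door, y along the bar to the hinge, z up; turns with the door. Bar axis 45 mm off the door's face: 39 mm gap behind it, open from above; posts 46 mm either side of the middle.
- pine_door_hinge (a point): Point on the pine door's vertical hinge axis, at bar height: at the door's left edge seen from the robot, on its inner face. The bar's middle is 165 mm from it along the door, 61 mm out from the inner face. The pine cupboard is 230 wide, 180 deep, 260 mm high, fixed, to the robot's left or right, its door facing the robot within 12 degrees.
- pine_door (a joint): Opening angle of the pine door, rad: 0 shut, 1.57 a right angle, stop at 1.9; starts at 0 to 0.1. Opening swings the handle towards the robot, then to the robot's left (clockwise seen from above). Panel 226 x 252 x 16 mm, 0.7 kg; the stiff hinge takes about 2 to 3 N at the handle and stays where left.
- grey_door (a joint): Opening angle, rad, of the other cupboard's door: grey painted steel, black bar handle, same size, hinged at its right edge, standing beside the pine one. 0 is shut; it starts shut and must stay so.

How it is judged:
By the outcome, as a careful person would: the job done as asked, in the order asked, and still so for the second after the job is handed in, with the robot touching nothing.
It also fails if it takes over 42 s, if anything falls off the work surface, if the arm or the gripper's body presses on something with over 40 N, if the wrist force passes 120 N, or if a joint passes its speed limit or range.

### The arm

A 6-joint arm with a two-finger parallel gripper is mounted at the origin on the work surface. World frame = base frame: x ahead of the robot, y to its left, z up, the work surface at z = 0. Lengths are in m, angles in degrees, forces in N, time in s.
With the tool pointing down it reaches from about 0.4 to 0.825 m from the base axis. Payload 7 kg.
Tool frame: the origin (TCP) lies on the centre line of the jaws, within the pads' length; the fingertips stand 11 mm ahead of it and the grasp point (between the pads) lies 8 mm behind it; z points along the fingers, y is the direction in which the jaws open and shut (so a half turn about z gives the same grasp; the last joint's range is limited). The gripper opens to 88 mm and grips with 3 to 60 N. Pads are 19 mm wide; open, the fingers measure 130 mm over their backs; the gripper's body (78 mm by 193 mm) begins 47 mm behind the grasp point.
Start: joints at [92.653, 20.546, 0.682, 0, -70.136, -16.507], TCP at [0.162, 0.655, 0.238] pointing down, gripper open.
Joint ranges: [-176.03, 176.03], [-82.01, 121.73], [-58.28, 71.71], [-173.87, 95.51], [-174.79, -0.11], [-173.66, 173.66]. Speed limits (degrees/s): [136.94, 136.94, 172.46, 180, 180, 180].

### API

Orientations are given as [roll, pitch, yaw] about the fixed x, y, z axes, in that order (R = Rz(yaw) Ry(pitch) Rx(roll)).
In Python, from plant import ctrl, cams, order gives the robot as it stands.
- The arm moves only by the tool jog_arm, never from a script. Its argument "motion" is a list of rows, each an object with "offset": the shift along the tool's x, y, z in mm, a list of three; "roll": the turn about the tool's z in rad; "hand": the finger opening in mm, from 0 to 87.6. A call has 1 to 20 rows; each row is the pose to reach, as a shift and turn from the pose commanded when the call began, along the tool's axes at that moment; what a row does not reach only later rows make up. A row lasts 1/12 s, in which the tool goes at most 41.7 mm and 7.16 degrees, less where a joint would pass 70% of its speed; a pose out of reach is approached as far as the arm can. A call with a gripper value outside its range is refused whole. The fingers move at their own pace and stop on an object; the grip force is fixed at half the most. Time passes only in rows, so rows that repeat a pose let the fingers close. It gives the time, the measured TCP pose, the force and the opening at its end, in the units of the state.
- ctrl.get_obs(): the state, without advancing time (a new reading comes with each control period).
- cams.snapshot(name): name is "side" or "top" or "wrist"; returns a dict with "img" (420x560x3 uint8, red, green, blue), "K" (3x3 intrinsics, pixels), "cam_to_world" (4x4, takes a point from camera to world coordinates); the wrist camera has in their place "T_tool_cam" (4x4, takes a point from camera to tool coordinates, whose origin is the TCP and whose axes are the flange's). Camera axes: x right, y down, z forward; pixel columns grow to the right and rows downward; lengths in m; the calibration is good to about 2 mm. A picture is of the moment at which its call begins: read the wrist's pose just before it. There is no depth.
- order.close_job(): hands the job in, once; it reports no verdict.
The state is a dict: "clock": time; "joint_pos": joint angles; "qvel": joint speeds; "tau": joint torques, N m; "tool_pos": TCP position; "orientation": TCP orientation; "force": force on the tool from outside, world axes, zero at the start; "moment": the same for the moment, N m; "opening": finger opening in m.
Only numpy, scipy, OpenCV 4.12 (cv2) and the standard library are available. Lean on these libraries where they do the work, as an engineer would, in place of code of your own. Each camera call takes 0.05 s, during which the arm holds its last target. There are 200 camera calls.

## Working session

There is one attempt and no reset: what is moved stays moved. The work goes in short steps, Python scripts to look and compute and a tool call to move; the robot and the scene stay as the last step left them, time stands still between calls to the robot, and variables do not carry over. Pictures are saved under pics/ and viewed, about 8 in all and at most 12, crops included, and the job is handed in when it is done.

Besides the shell and the picture viewer there is one more tool, called after ">>>" as name(argument=value, ...), one argument or row to a line, values as JSON. jog_arm: Moves the arm, as the interface text tells. Its arguments: {"type":"object","properties":{"motion":{"type":"array"}},"required":["motion"]}

```bash
mkdir -p pics; ls; python3 - <<'E'
from plant import ctrl,cams
import cv2,numpy as np
np.set_printoptions(precision=4,suppress=True)
o=ctrl.get_obs();print(o)
ims=[]
for n in("side","top"):
    s=cams.snapshot(n);cv2.imwrite(f"pics/{n}0.png",s["img"][:,:,::-1]);print(n,s["K"],s["cam_to_world"]);ims.append(s["img"])
s=cams.snapshot("wrist");print(s["K"],s["T_tool_cam"])
E
```

```text
pics
{'clock': 0.0, 'joint_pos': array([ 92.6519,  20.5926,   0.6349,  -0.0205, -70.1353, -16.5075]), 'qvel': array([-0.044 ,  0.0332, -0.0263, -0.0473,  0.032 , -0.0359]), 'tau': array([  0.0009, -58.2717,  29.3053,   6.997 ,   0.0071,  -0.0002]), 'tool_pos': array([0.1615, 0.6549, 0.2366]), 'orientation': array([179.9054,  -0.0079, -13.8626]), 'force': array([ 0.2825, -0.2369,  0.085 ]), 'moment': array([ 0.0205, -0.0059, -0.0223]), 'opening': 0.0875202399853806}
side [[528.1189   0.     271.4887]
 [  0.     528.1189 212.5633]
 [  0.       0.       1.    ]] [[ 0.8768 -0.268   0.3992  0.225 ]
 [-0.4807 -0.5063  0.716  -0.7405]
 [ 0.0102 -0.8197 -0.5728  0.7414]
 [ 0.      0.      0.      1.    ]]
top [[442.0726   0.     270.1236]
 [  0.     442.0726 209.6611]
 [  0.       0.       1.    ]] [[-0.0127 -0.9889  0.1479  0.4686]
 [-0.9993  0.0178  0.0338 -0.0178]
 [-0.0361 -0.1473 -0.9884  1.1585]
 [ 0.      0.      0.      1.    ]]
[[296.8243   0.     280.5444]
 [  0.     296.8243 214.87  ]
 [  0.       0.       1.    ]] [[ 0.0003 -0.9698 -0.2439  0.0656]
 [ 1.      0.0003 -0.0002  0.0003]
 [ 0.0003 -0.2439  0.9698 -0.1463]
 [ 0.      0.      0.      1.    ]]
```

View pics/side0.png

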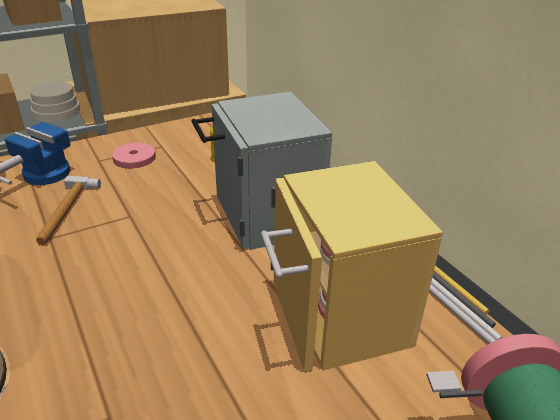

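View pics/top0.png

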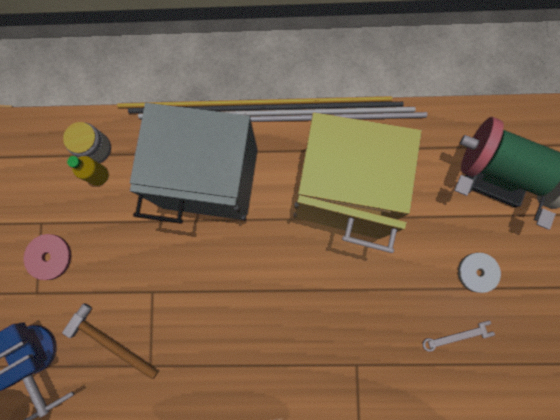

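The top view shows the pine cupboard right of the grey one. The pine bar runs from about (347,238) to (393,249), with the door slightly ajar. The side view shows the bar from about (265,236) to (280,273).

```bash
cat > h.py <<'E'
import numpy as np,cv2
from plant import ctrl,cams
np.set_printoptions(precision=4,suppress=True)
def ray(s,p):
    T=s["cam_to_world"];d=T[:3,:3]@np.linalg.inv(s["K"])@[p[0],p[1],1];return T[:3,3],d
def onz(s,p,z):
    c,d=ray(s,p);return c+d*(z-c[2])/d[2]
def proj(s,P):
    T=s["cam_to_world"];q=s["K"]@(T[:3,:3].T@(np.array(P)-T[:3,3]));return q[:2]/q[2]
E
python3 - <<'E'
from h import *
t=cams.snapshot("top");s=cams.snapshot("side")
im=t["img"];hsv=cv2.cvtColor(im,cv2.COLOR_RGB2HSV)
m=((hsv[...,1]<60)&(hsv[...,2]>110)).astype(np.uint8);roi=np.zeros_like(m);roi[215:256,335:402]=1;m*=roi
ys,xs=np.nonzero(m);print(len(xs))
# bar = bottom pixels per column
cols=[(x,ys[xs==x].max()) for x in np.unique(xs)];print(cols[0],cols[-1])
for p in cols: pass
c=np.array(cols,float);print(c[::5])
print("top corners")
y=((hsv[...,0]>22)&(hsv[...,0]<35)&(hsv[...,1]>90)&(hsv[...,2]>120)).astype(np.uint8)
y[:, :285]=0;y[:,430:]=0;y[:105]=0;y[260:]=0
n,l,st,ce=cv2.connectedComponentsWithStats(y)
for i in range(1,n):
    if st[i,4]>300:
        k,_=cv2.findContours((l==i).astype(np.uint8),0,2);a=cv2.approxPolyDP(max(k,key=cv2.contourArea),5,True)[:,0]
        print(st[i]);[print(p,onz(t,p,.26)) for p in a]
for p in[(347,238),(393,249)]:
    P=onz(t,p,.225);print("bar",P,proj(s,P))
a,b=[onz(t,p,.225) for p in[(347,238),(393,249)]];print(np.linalg.norm(a-b),np.degrees(np.arctan2(*(b-a)[:2])))
for p in[(135,195),(235,207),(137,216),(182,221),(245,213),(255,150)]: print("grey",p,onz(t,p,.26))
crop=np.hstack([cv2.resize(im[200:260,285:420],None,fx=5,fy=5,interpolation=0)])
cv2.imwrite("pics/c1.png",crop[:,:,::-1])
E
```

```text
402
(np.int64(343), np.int64(239)) (np.int64(395), np.int64(234))
[[343. 239.]
 [348. 241.]
 [353. 242.]
 [358. 243.]
 [363. 245.]
 [368. 246.]
 [373. 247.]
 [378. 249.]
 [383. 250.]
 [388. 251.]
 [393. 251.]]
top corners
[ 297  113  124  116 9994]
[313 113] [ 0.8084 -0.0805  0.26  ]
[297 201] [ 0.6201 -0.0426  0.26  ]
[403 228] [ 0.5607 -0.2553  0.26  ]
[402 221] [ 0.575  -0.2541  0.26  ]
[302 195] [ 0.6324 -0.0532  0.26  ]
[409 212] [ 0.5931 -0.2692  0.26  ]
[420 131] [ 0.7633 -0.3019  0.26  ]
bar [ 0.5451 -0.1468  0.225 ] [265.3053 235.5237]
bar [ 0.5206 -0.2414  0.225 ] [281.1245 275.1316]
0.09771623151368551 -165.48915393380364
grey (135, 195) [0.6391 0.2951 0.26  ]
grey (235, 207) [0.6099 0.0854 0.26  ]
grey (137, 216) [0.5947 0.2894 0.26  ]
grey (182, 221) [0.5827 0.1952 0.26  ]
grey (245, 213) [0.597  0.0648 0.26  ]
grey (255, 150) [0.7303 0.0431 0.26  ]
```

View pics/c1.png

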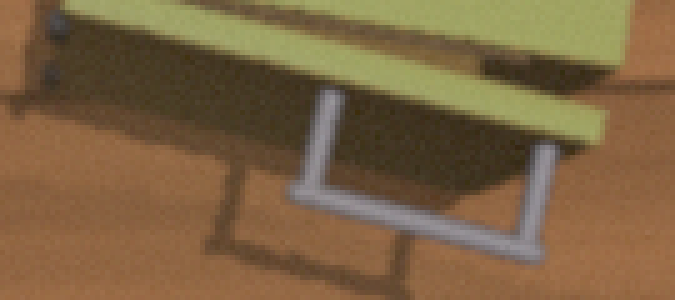

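The crop shows the bar's ends at about (343,238) and (393.6,250.6) in the full picture. The door stands a few degrees open.

```bash
cat >> h.py <<'E'
from scipy.spatial.transform import Rotation as Ro
def off(P,yaw=None,o=None):
    o=o or ctrl.get_obs();R=Ro.from_euler("xyz",o["orientation"],degrees=True).as_matrix()
    d=R.T@(np.array(P)-o["tool_pos"])*1e3
    r=None if yaw is None else -np.radians((yaw-o["orientation"][2]+180)%360-180)
    return d.round(1),r
E
python3 - <<'E'
from h import *
t=cams.snapshot("top");s=cams.snapshot("side")
a,b=[onz(t,p,.225) for p in[(343,238),(393.6,250.6)]];m=(a+b)/2
u=(a-b)/np.linalg.norm(a-b);n=np.array([u[1],-u[0],0]);H=m+.165*u+.061*n
print("len",np.linalg.norm(a-b),"mid",m,"ang u",np.degrees(np.arctan2(u[1],u[0])),"H",H,"H px top at .252",proj(t,H+[0,0,.027]))
# two-view midpoint check
print("side proj",proj(s,a),proj(s,b))
hs=cv2.cvtColor(s["img"],cv2.COLOR_RGB2HSV);k=((hs[...,1]<45)&(hs[...,2]>130)).astype(np.uint8)
r=np.zeros_like(k);r[225:285,255:312]=1;ys,xs=np.nonzero(k*r)
print("side steel: left",[(y,xs[ys==y].min(),xs[ys==y].max()) for y in range(229,280,5) if (ys==y).any()])
yaw=np.degrees(np.arctan2(u[1],u[0]))-180
print(off([.162,.655,.32]),off([.42,.3,.32],yaw),off([m[0],m[1],.32],yaw))
E
```

```text
len 0.10772067405301895 mid [ 0.5313 -0.1905  0.225 ] ang u 74.9547697803754 H [ 0.633 -0.047  0.225] H px top at .252 [298.875  195.4667]
side proj [262.935  232.7218] [279.4861 276.2878]
side steel: left [(229, np.int64(286), np.int64(291)), (234, np.int64(262), np.int64(279)), (239, np.int64(264), np.int64(269)), (244, np.int64(265), np.int64(271)), (249, np.int64(267), np.int64(273)), (254, np.int64(269), np.int64(275)), (259, np.int64(271), np.int64(276)), (264, np.int64(273), np.int64(278)), (269, np.int64(274), np.int64(307)), (274, np.int64(276), np.int64(281))]
(array([  0.4,   0.2, -82.7]), None) (array([335.9, 283. , -82.5]), np.float64(1.5915155587791765)) (array([561.4, 732.6, -82.3]), np.float64(1.5915155587791765))
```

>>> jog_arm(
  motion=[
    {"offset":[0,0,-40],"roll":0,"hand":87},
    {"offset":[0,0,-82],"roll":0,"hand":60},
    {"offset":[33,28,-82],"roll":0.1,"hand":30},
    {"offset":[67,56,-82],"roll":0.2,"hand":30},
    {"offset":[100,85,-82],"roll":0.3,"hand":30},
    {"offset":[134,113,-82],"roll":0.4,"hand":30},
    {"offset":[168,141,-82],"roll":0.5,"hand":30},
    {"offset":[200,170,-82],"roll":0.6,"hand":30},
    {"offset":[235,198,-82],"roll":0.7,"hand":30},
    {"offset":[270,226,-82],"roll":0.8,"hand":30},
    {"offset":[300,255,-82],"roll":0.9,"hand":30},
    {"offset":[336,283,-82],"roll":1.0,"hand":30},
    {"offset":[336,283,-82],"roll":1.1,"hand":30},
    {"offset":[350,315,-82],"roll":1.2,"hand":30},
    {"offset":[365,345,-82],"roll":1.3,"hand":30},
    {"offset":[380,375,-82],"roll":1.4,"hand":30},
    {"offset":[395,405,-82],"roll":1.5,"hand":30},
    {"offset":[410,435,-82],"roll":1.59,"hand":30},
    {"offset":[425,465,-82],"roll":1.59,"hand":30},
    {"offset":[425,465,-82],"roll":1.59,"hand":30},
  ],
)

```text
clock: 2.02
tool_pos: [0.4631, 0.0979, 0.32]
orientation: [-180.0, -0.0, -105.2]
force: [-0.2, -0.1, -0.0]
opening: 0.03
```

```bash
python3 - <<'E'
from h import *
o=ctrl.get_obs();print(o["clock"],o["tool_pos"],o["orientation"],o["joint_pos"],o["opening"],o["force"])
print(off([.5313,-.1905,.32],-105))
E
```

```text
2.0167 [0.4631 0.0979 0.32  ] [-179.9693   -0.0182 -105.1606] [ 35.8713  -1.6116 -15.7538   0.0364 -75.8526 -51.0408] 0.03002488144115371 [-0.1609 -0.0943 -0.023 ]
(array([ 260.6, -141.2,    0.1]), np.float64(-0.0028032337486438965))
```

>>> jog_arm(
  motion=[
    {"offset":[35,-19,0],"roll":0,"hand":30},
    {"offset":[70,-38,0],"roll":0,"hand":30},
    {"offset":[105,-57,0],"roll":0,"hand":30},
    {"offset":[140,-76,0],"roll":0,"hand":30},
    {"offset":[175,-95,0],"roll":0,"hand":30},
    {"offset":[210,-114,0],"roll":0,"hand":30},
    {"offset":[245,-133,0],"roll":0,"hand":30},
    {"offset":[260.5,-141,0],"roll":0,"hand":30},
    {"offset":[260.5,-141,0],"roll":0,"hand":30},
    {"offset":[260.5,-141,0],"roll":0,"hand":30},
  ],
)

```text
clock: 2.85
tool_pos: [0.5318, -0.1869, 0.319]
orientation: [179.9, -0.0, -105.1]
force: [0.5, 0.6, 0.0]
opening: 0.0298
```

```bash
python3 - <<'E'
from h import *
o=ctrl.get_obs();print(o["clock"],o["tool_pos"],o["orientation"])
w=cams.snapshot("wrist");cv2.imwrite("pics/w1.png",w["img"][:,:,::-1])
R=Ro.from_euler("xyz",o["orientation"],degrees=True).as_matrix()
T=np.eye(4);T[:3,:3]=R;T[:3,3]=o["tool_pos"];w["cam_to_world"]=T@w["T_tool_cam"]
c=np.array([.5313,-.1905,.225]);u=np.array([np.cos(np.radians(74.95)),np.sin(np.radians(74.95)),0])
for k in(-.0555,0,.0555):print(proj(w,c+k*u))
import pickle;pickle.dump(w,open("w1.pkl","wb"))
E
```

```text
2.85 [ 0.5318 -0.1869  0.319 ] [ 179.9408   -0.0066 -105.0861]
[280.2084 148.5411]
[280.2508 216.5489]
[280.2887 277.5039]
```

View pics/w1.png

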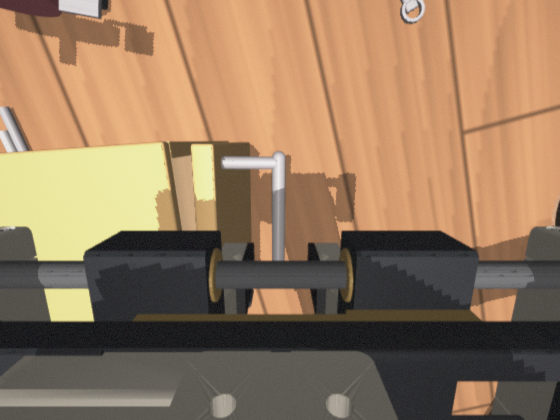

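The wrist view shows the bar at column 279, with its end at row 151 (predicted 280, 148.5), centred between the fingers. I'll descend and grip.

>>> jog_arm(
  motion=[
    {"offset":[0,0,30],"roll":0,"hand":30},
    {"offset":[0,0,55],"roll":0,"hand":30},
    {"offset":[0,0,75],"roll":0,"hand":30},
    {"offset":[0,0,90],"roll":0,"hand":30},
    {"offset":[0,0,99],"roll":0,"hand":30},
    {"offset":[0,0,99],"roll":0,"hand":30},
    {"offset":[0,0,99],"roll":0,"hand":5},
    {"offset":[0,0,99],"roll":0,"hand":5},
    {"offset":[0,0,99],"roll":0,"hand":5},
    {"offset":[0,0,99],"roll":0,"hand":5},
    {"offset":[0,0,99],"roll":0,"hand":5},
    {"offset":[0,0,99],"roll":0,"hand":5},
  ],
)

```text
clock: 3.9
tool_pos: [0.5331, -0.1858, 0.2219]
orientation: [-179.8, 0.0, -104.9]
force: [2.1, 2.7, 5.0]
opening: 0.0099
```

```bash
python3 - <<'E'
from h import *
o=ctrl.get_obs();print(o["clock"],o["tool_pos"],o["orientation"],o["force"],o["opening"])
# arc in tool axes at call start: hinge relative to tool
H=np.array([.633,-.047]);p=o["tool_pos"][:2]
print("r",np.linalg.norm(H-p))
R=Ro.from_euler("xyz",o["orientation"],degrees=True).as_matrix()
for a in np.radians(np.arange(4,96,4)):
    c,s=np.cos(-a),np.sin(-a);q=H+np.array([[c,-s],[s,c]])@(p-H)
    print(round(a,3),(R.T@np.r_[q-p,0]*1e3)[:2].round(0),q)
E
```

```text
3.9 [ 0.5331 -0.1858  0.2219] [-179.8307    0.0454 -104.9432] [2.0954 2.6571 4.9583] 0.00990680412657946
r 0.1710353939953351
0.07 [-5. 11.] [ 0.5236 -0.1785]
0.14 [-10.  22.] [ 0.5147 -0.1706]
0.209 [-16.  32.] [ 0.5064 -0.162 ]
0.279 [-23.  42.] [ 0.4987 -0.1529]
0.349 [-30.  51.] [ 0.4916 -0.1433]
0.419 [-39.  60.] [ 0.4853 -0.1332]
0.489 [-47.  68.] [ 0.4796 -0.1227]
0.559 [-56.  75.] [ 0.4747 -0.1118]
0.628 [-66.  82.] [ 0.4706 -0.1006]
0.698 [-76.  89.] [ 0.4672 -0.0891]
0.768 [-87.  94.] [ 0.4647 -0.0774]
0.838 [-98.  99.] [ 0.463  -0.0656]
0.908 [-109.  103.] [ 0.4621 -0.0537]
0.977 [-121.  106.] [ 0.462  -0.0418]
1.047 [-133.  108.] [ 0.4628 -0.0299]
1.117 [-144.  110.] [ 0.4644 -0.018 ]
1.187 [-156.  110.] [ 0.4669 -0.0064]
1.257 [-168.  110.] [0.4701 0.0051]
1.326 [-180.  109.] [0.4741 0.0164]
1.396 [-192.  107.] [0.4789 0.0273]
1.466 [-204.  105.] [0.4845 0.0379]
1.536 [-215.  101.] [0.4908 0.048 ]
1.606 [-226.   97.] [0.4978 0.0577]
```

>>> jog_arm(
  motion=[
    {"offset":[-5,11,0],"roll":0.07,"hand":5},
    {"offset":[-10,22,0],"roll":0.14,"hand":5},
    {"offset":[-16,32,0],"roll":0.21,"hand":5},
    {"offset":[-23,42,0],"roll":0.28,"hand":5},
    {"offset":[-30,51,0],"roll":0.35,"hand":5},
    {"offset":[-39,60,0],"roll":0.42,"hand":5},
    {"offset":[-47,68,0],"roll":0.49,"hand":5},
    {"offset":[-47,68,0],"roll":0.49,"hand":5},
    {"offset":[-47,68,0],"roll":0.49,"hand":5},
  ],
)

```text
clock: 4.65
tool_pos: [0.4802, -0.1219, 0.2219]
orientation: [-179.8, 0.2, -133.0]
force: [5.1, 3.8, 3.3]
opening: 0.0102
```

```bash
cat > arc.py <<'E'
from h import *
o=ctrl.get_obs();print(o["clock"],o["tool_pos"],o["orientation"],o["force"],o["moment"],o["opening"])
H=np.array([.633,-.047]);p=o["tool_pos"][:2];print("r",np.linalg.norm(H-p))
R=Ro.from_euler("xyz",o["orientation"],degrees=True).as_matrix()
print("force tool",R.T@o["force"])
for a in np.radians(np.arange(4,72,4)):
    c,s=np.cos(-a),np.sin(-a);q=H+np.array([[c,-s],[s,c]])@(p-H)
    print(round(a,3),(R.T@np.r_[q-p,0]*1e3)[:2].round(0))
E
python3 arc.py
```

```text
4.65 [ 0.4802 -0.1219  0.2219] [-179.8257    0.2409 -132.9823] [5.1444 3.7892 3.2682] [ 1.7143 -1.7752 -0.088 ] 0.010225473404784836
r 0.17015542555585372
force tool [-6.2931 -1.1899 -3.2382]
0.07 [-5. 11.]
0.14 [-10.  22.]
0.209 [-16.  32.]
0.279 [-23.  41.]
0.349 [-30.  51.]
0.419 [-38.  59.]
0.489 [-47.  68.]
0.559 [-56.  75.]
0.628 [-66.  82.]
0.698 [-76.  88.]
0.768 [-87.  93.]
0.838 [-98.  98.]
0.908 [-109.  102.]
0.977 [-120.  105.]
1.047 [-132.  107.]
1.117 [-144.  109.]
1.187 [-156.  109.]
```

>>> jog_arm(
  motion=[
    {"offset":[-5,11,0],"roll":0.07,"hand":5},
    {"offset":[-10,22,0],"roll":0.14,"hand":5},
    {"offset":[-16,32,0],"roll":0.21,"hand":5},
    {"offset":[-23,41,0],"roll":0.28,"hand":5},
    {"offset":[-30,51,0],"roll":0.35,"hand":5},
    {"offset":[-38,59,0],"roll":0.42,"hand":5},
    {"offset":[-47,68,0],"roll":0.49,"hand":5},
    {"offset":[-56,75,0],"roll":0.56,"hand":5},
    {"offset":[-66,82,0],"roll":0.63,"hand":5},
    {"offset":[-66,82,0],"roll":0.63,"hand":5},
  ],
)

```text
clock: 5.48
tool_pos: [0.4656, -0.0173, 0.2218]
orientation: [-180.0, 0.2, -169.3]
force: [4.2, 1.4, 2.9]
opening: 0.0097
```

```bash
python3 arc.py; python3 - <<'E'
from h import *
t=cams.snapshot("top");cv2.imwrite("pics/t2.png",t["img"][:,:,::-1])
E
```

```text
5.4833 [ 0.4656 -0.0173  0.2218] [-179.9848    0.2496 -169.2884] [4.1802 1.4266 2.8838] [ 0.7139 -1.7512  0.0832] 0.00965943428637255
r 0.17003430151873222
force tool [-4.385   0.6241 -2.8648]
0.07 [-5. 11.]
0.14 [-10.  22.]
0.209 [-16.  32.]
0.279 [-23.  41.]
0.349 [-30.  51.]
0.419 [-38.  59.]
0.489 [-47.  68.]
0.559 [-56.  75.]
0.628 [-66.  82.]
0.698 [-76.  88.]
0.768 [-87.  94.]
0.838 [-97.  98.]
0.908 [-109.  102.]
0.977 [-120.  105.]
1.047 [-132.  108.]
1.117 [-143.  109.]
1.187 [-155.  110.]
```

View pics/t2.png

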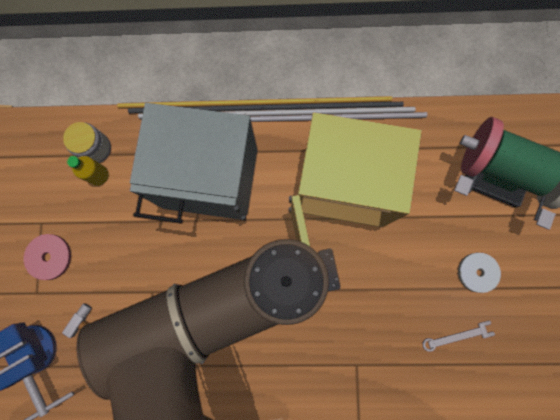

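The top view shows the door following the hand, its top edge running from about (297,200) to (307,247). The grey door is still shut. About 22° remain.

>>> jog_arm(
  motion=[
    {"offset":[-5,11,0],"roll":0.07,"hand":5},
    {"offset":[-10,22,0],"roll":0.14,"hand":5},
    {"offset":[-16,32,0],"roll":0.21,"hand":5},
    {"offset":[-23,41,0],"roll":0.28,"hand":5},
    {"offset":[-30,51,0],"roll":0.35,"hand":5},
    {"offset":[-36,57,0],"roll":0.4,"hand":5},
    {"offset":[-36,57,0],"roll":0.4,"hand":5},
    {"offset":[-36,57,0],"roll":0.4,"hand":5},
    {"offset":[-36,57,0],"roll":0.4,"hand":30},
    {"offset":[-36,57,0],"roll":0.4,"hand":30},
    {"offset":[-36,57,0],"roll":0.4,"hand":30},
    {"offset":[-36,57,0],"roll":0.4,"hand":30},
  ],
)

```text
clock: 6.53
tool_pos: [0.4876, 0.0435, 0.2202]
orientation: [-180.0, -0.1, 167.9]
force: [-0.2, 0.8, 0.1]
opening: 0.0283
```

>>> jog_arm(
  motion=[
    {"offset":[0,0,-10],"roll":0,"hand":30},
    {"offset":[0,0,-25],"roll":0,"hand":30},
    {"offset":[0,0,-45],"roll":0,"hand":30},
    {"offset":[0,0,-70],"roll":0,"hand":30},
    {"offset":[0,0,-100],"roll":0,"hand":30},
    {"offset":[0,0,-120],"roll":0,"hand":30},
    {"offset":[0,-30,-120],"roll":0,"hand":30},
    {"offset":[0,-65,-120],"roll":0,"hand":30},
    {"offset":[0,-100,-120],"roll":0,"hand":30},
    {"offset":[0,-135,-120],"roll":0,"hand":30},
    {"offset":[0,-170,-120],"roll":0,"hand":30},
    {"offset":[0,-205,-120],"roll":0,"hand":30},
    {"offset":[0,-240,-120],"roll":0,"hand":30},
    {"offset":[0,-240,-120],"roll":0,"hand":30},
  ],
)

```text
clock: 7.7
tool_pos: [0.4362, -0.1951, 0.3413]
orientation: [-179.9, -0.0, 167.7]
force: [-0.1, 0.2, -0.2]
opening: 0.0297
```

```bash
python3 - <<'E'
from h import *
o=ctrl.get_obs();print(o["clock"],o["tool_pos"],o["force"],o["opening"])
t=cams.snapshot("top");cv2.imwrite("pics/t3.png",t["img"][:,:,::-1])
s=cams.snapshot("side");cv2.imwrite("pics/s3.png",s["img"][:,:,::-1])
E
```

```text
7.7 [ 0.4362 -0.1951  0.3413] [-0.1171  0.1737 -0.1729] 0.02971926407628668
```

View pics/t3.png

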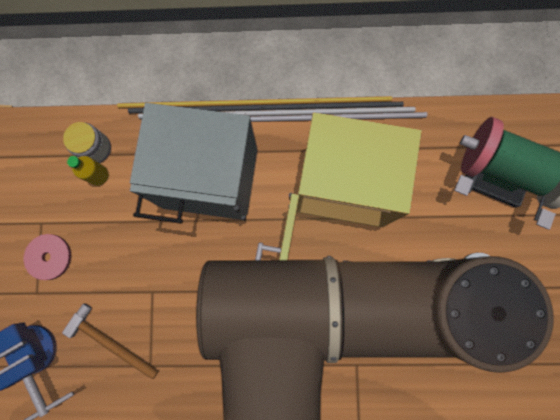

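View pics/s3.png

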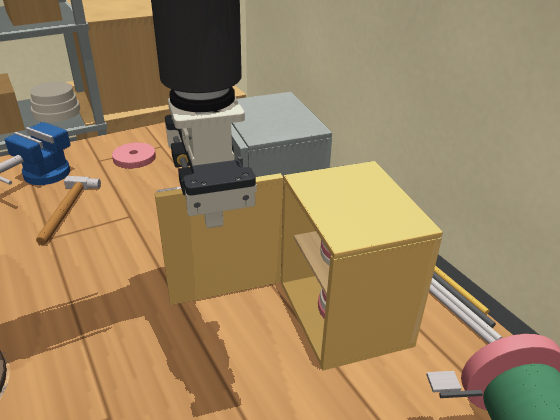

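The top view shows the door standing out from the cupboard, edge from about (294,196) to (286,258), with the grey door unmoved. The side view shows the door wide open, the wheels exposed and the gripper clear. I'll check the angle and then hand in.

```bash
python3 - <<'E'
from h import *
from plant import order
t=cams.snapshot("top")
hsv=cv2.cvtColor(t["img"],cv2.COLOR_RGB2HSV)
y=(hsv[...,0]>22)&(hsv[...,0]<35)&(hsv[...,1]>90)&(hsv[...,2]>120)
m=[(np.nonzero(y[r,278:300])[0].mean()+278,r) for r in(206,254)]
a,b=[onz(t,p,.256) for p in m];d=b-a
f=onz(t,(409,212),.26)-onz(t,(302,195),.26)   # front edge, hinge -> free side
ang=lambda v:np.degrees(np.arctan2(v[1],v[0]))
A=(ang(f)-ang(d))%360;print(m,"open angle",A)
if 85<A<97: print(order.close_job())
E
```

```text
[(np.float64(292.5), 206), (np.float64(282.6666666666667), 254)] open angle 92.27852168909459
the job is handed in; nothing more can be done
None
```

I gripped the pine door's steel bar from above, swung the door open about its hinge, let go and moved the arm clear. I then handed the job in at about 8 s of the allowed 42 s.

- **Door angle:** my last check, from the top camera, measured the pine door about 92° from shut.
- **Grey door:** it looked unmoved from its shut position in the last top and side pictures. I did not measure its angle.
- **Wheels:** the side view shows the grinding wheels in view inside the pine cupboard.
- **Arm:** the wrist force read near zero with the gripper well clear of both cupboards, and it was about 7 N at most in the readings taken while gripping and swinging.

No check failed. One small disagreement: the fingers closed to 9.9 mm on an 11 mm bar, but the grip held throughout.

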